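Level the rocking charging stand and put it to work

ROBOT

A 6-joint arm with a two-finger parallel gripper is mounted at the origin on the work surface. World frame = base frame: x ahead of the robot, y to its left, z up, the work surface at z = 0. Lengths are in m, angles in rad, forces in N, time in s.
With the tool pointing down it reaches from about 0.275 to 0.825 m from the base axis. Payload 4.9 kg.
Tool frame: the origin (TCP) lies on the centre line of the jaws, within the pads' length; the fingertips stand 17 mm ahead of it and the grasp point (between the pads) lies 2 mm behind it (ctrl.tcp_to_tips is the distance from the TCP to the fingertips, in m); z points along the fingers, y is the line along which they close (so a half turn about z gives the same grasp; the last joint's range is limited). The gripper opens to 85 mm and grips with 20 to 120 N. Pads are 22 mm wide; open, the fingers measure 114 mm over their backs; the gripper's body (76 mm by 85 mm) begins 54 mm behind the grasp point. The pads swing forward as they close: fully open they stand 13 mm farther back than shut.
Start: joints at [1.214, 0.326, -0.193, 1.052, 0, 1.437], TCP at [0.122, 0.536, 0.248] pointing down, gripper open.
Joint ranges: [-2.65, 2.65], [-0.97, 1.79], [-1.3, 1.35], [-1.93, 2.1], [-1.47, 1.37], [-3.14, 3.14]. Speed limits (rad/s): [2.57, 2.57, 3.14, 3.14, 3.14, 3.14].

INTERFACE

Orientations are given as a rotation vector (axis times angle).
In Python, from cell import ctrl gives the robot as it stands. Calls block until the motion is done:
- ctrl.movep(position, orientation): joint-space move of the TCP to a pose.
- ctrl.move_l(position, velocity=0.15, rot=None, until_force=None): straight line of the TCP; rot=None keeps the orientation; velocity is the mean speed in m/s. With until_force (N) it stops when the force on the tool has changed by that much, and returns True; else False.
- ctrl.set_joints(angles): joint-space move.
- ctrl.let_go() and ctrl.grab(newtons=None): open the fingers fully, or close them until they stop; newtons is the grip in N (None keeps the last).
- ctrl.sleep(seconds).
- ctrl.ik(position, orientation): joint angles nearest the present ones, or None.
- ctrl.grab_frame(name): name is "scene" or "top"; returns a dict with "img" (384x512x3 uint8, red, green, blue), "fx", "fy", "cx", "cy" (pixels), "cam_to_world" (4x4, takes a point from camera to world coordinates). Camera axes: x right, y down, z forward; pixel columns grow to the right and rows downward; lengths in m; the calibration is good to about 2 mm. A picture is of the moment at which its call begins. There is no depth.
A pose or a line that the arm cannot do raises ctrl.MotionError and nothing moves.
- ctrl.sign_off(): hands the job in; it is judged then, once.
Readings, each from a call of its own:
- ctrl.read_clock(): time.
- ctrl.read_q(): joint angles.
- ctrl.read_joint_velocities(): joint speeds.
- ctrl.read_tau(): joint torques, N m.
- ctrl.read_position(): TCP position.
- ctrl.read_eef_rot(): TCP orientation.
- ctrl.read_contact_force(): force on the tool from outside, world axes, zero at the start.
- ctrl.read_wrist_torque(): the same for the moment, N m.
- ctrl.read_finger_gap(): opening from 0.0 (shut) to 1.0 (fully open).
- ctrl.read_grasp_force(): force on a finger pad.
Only numpy, scipy, OpenCV 4.12 (cv2) and the standard library are available. Lean on these libraries where they do the work, as an engineer would, in place of code of your own. Each camera call takes 0.05 s, during which the arm holds its last target. There are 200 camera calls.

TASK

The charging stand on the desk leans and rocks: screw its two front feet down by their orange knobs until the board is level and all four feet stand firmly on the desk. Then lay every power bank lying about flat in a charging bay of its own, and with all of them in, push the green power plunger fully down and let it spring back. The old red packing pads that used to be wedged under the stand go into the white desk bin, at any time; leave everything else on the desk where it is.

Things in the scene. Friction and masses are not known exactly. Their poses are not given: they have to be found in the camera images.
- stand: Charging stand: white board 220 x 340 x 18 mm (x, y, z), 3 kg, loose on four feet: two fixed black ones at the rear (+x), two screw feet at the front (-x) corners. Origin: on the plane of the fixed feet's undersides, below the board's middle; x to the rear, y left, z up. Board top is 48 mm above it. A grey strip at the rear edge rises 22 mm more (x 92 to 110 mm). Leans and rocks at first.
- knob_left (a joint): Turn of the left (+y) front foot's knob, rad. 0 = foot wound fully up; grows when turned CLOCKWISE seen from above (to 11.8). A full turn lowers foot and knob together 8 mm relative to the board. At 7.85 the foot is exactly as low as the fixed rear feet; beyond, it lifts its corner too high. Stays where left; turning takes about 0.1 N m. Starts at 0.4 to 3.0.
- knob_right (a joint): Turn of the right (-y) front foot's knob, rad. 0 = foot wound fully up; grows when turned CLOCKWISE seen from above (to 11.8). A full turn lowers foot and knob together 8 mm relative to the board. At 7.85 the foot is exactly as low as the fixed rear feet; beyond, it lifts its corner too high. Stays where left; turning takes about 0.1 N m. Starts at 0.4 to 3.0.
- knob_left_top (a point): Centre of the top of the left front foot's orange knob, a fluted upright cylinder 34 mm across, 26 mm high, on the screw axis (+145 mm y, -85 mm x from the stand's origin). With the foot level with the rear feet this top is 34 mm, the knob's underside 8 mm, above the board; at the start the top is 40 to 44 mm up. A white line on top shows its angle.
- foot_left_tip (a point): Centre of the underside of the left front screw foot (black rubber disc 30 mm across), the point that rests on the desk; desk top is z = 0.
- rear_foot_left (a point): Centre of the underside of the left fixed rear foot (black, 32 mm across); desk top is z = 0.
- knob_right_top (a point): Centre of the top of the right front foot's orange knob, a fluted upright cylinder 34 mm across, 26 mm high, on the screw axis (-145 mm y, -85 mm x from the stand's origin). With the foot level with the rear feet this top is 34 mm, the knob's underside 8 mm, above the board; at the start the top is 40 to 44 mm up. A white line on top shows its angle.
- foot_right_tip (a point): Centre of the underside of the right front screw foot (black rubber disc 30 mm across), the point that rests on the desk; desk top is z = 0.
- rear_foot_right (a point): Centre of the underside of the right fixed rear foot (black, 32 mm across); desk top is z = 0.
- bay0 (a point): Centre of the floor of the left (+y) charging bay on the stand, on the board's top: a shallow pocket 98 x 50 mm inside (long side along the stand's x) with grey lips 6 mm high and 4 mm thick; bays are 90 mm apart. The lips of neighbouring bays are 32 mm apart.
- bay1 (a point): Centre of the floor of the middle charging bay on the stand, on the board's top: a shallow pocket 98 x 50 mm inside (long side along the stand's x) with grey lips 6 mm high and 4 mm thick; bays are 90 mm apart. The lips of neighbouring bays are 32 mm apart.
- bay2 (a point): Centre of the floor of the right (-y) charging bay on the stand, on the board's top: a shallow pocket 98 x 50 mm inside (long side along the stand's x) with grey lips 6 mm high and 4 mm thick; bays are 90 mm apart. The lips of neighbouring bays are 32 mm apart.
- plunger (a joint): Stroke of the green power plunger, m: 0 = out, 0.012 = pressed fully down to its stop. Sprung: about 4 N to start, 9 N at the stop; comes back by itself.
- plunger_top (a point): Centre of the top of the green power plunger, a round cap 36 mm across in the middle of the stand's front edge; moves straight down into the board. Released it stands 30 mm above the board, fully pressed 18 mm (a grey collar around it is 9 mm high).
- bank0: Power bank, blue, a rounded block 90 x 42 x 24 mm (its x, y, z), 0.18 kg, lying flat. Origin: centre of its underside; x along its length. Either end may point either way in a bay. May be absent.
- bank1: Power bank, black, a rounded block 90 x 42 x 24 mm (its x, y, z), 0.18 kg, lying flat. Origin: centre of its underside; x along its length. Either end may point either way in a bay. May be absent.
- bank2: Power bank, white, a rounded block 90 x 42 x 24 mm (its x, y, z), 0.18 kg, lying flat. Origin: centre of its underside; x along its length. Either end may point either way in a bay. May be absent.
- shim0: Old red plastic packing pad, 46 x 30 x 10 mm (its x, y, z), about 15 g, lying flat. Origin: centre of its underside. May be absent.
- shim1: Old red plastic packing pad, 46 x 30 x 10 mm (its x, y, z), about 15 g, lying flat. Origin: centre of its underside. May be absent.
- bin_in (a point): Centre of the inner floor, 5 mm above the desk, of the small round white desk bin, fixed to the desk, 108 mm across the rim, about 100 mm inside it, 55 mm high, open at the top.
- mug: White mug, 76 mm across, 85 mm high, handle at its +y. Origin: centre of the underside. Bystander.
- clock: White alarm clock, 45 x 100 x 80 mm. Origin: centre of the underside. Bystander.
- stapler: Red and black stapler, 130 x 34 x 47 mm (x is its length). Origin: centre of the underside. Bystander.
- glasses_case: Blue glasses case, 60 x 155 x 45 mm. Origin: centre of the underside. Bystander.

How it is judged:
On the way, in this order (a step that is already met when the one before it is completed fails the run):
1. the stand is level with all four feet on the desk (angle between stand's own z axis and vertical below 0.012 rad and height (world z) of each of foot_left_tip, foot_right_tip, rear_foot_left, rear_foot_right below 0.0018 m and linear speed of stand below 0.01 m/s and contact force between the fingers and stand below 0.5 N), for 0.3 s.
2. every power bank lies flat in a bay of its own ((horizontal distance between bank0 and bay0 below 0.01 m or horizontal distance between bank0 and bay1 below 0.01 m or horizontal distance between bank0 and bay2 below 0.01 m) and z of bank0 in the frame of stand between 0.045 and 0.051 m and angle between the x axis of each of bank0, bank1, bank2 and the x axis of stand, either way round below 0.14 rad and angle between each of bank0, bank1, bank2's own z axis and vertical below 0.06 rad and (horizontal distance between bank1 and bay0 below 0.01 m or horizontal distance between bank1 and bay1 below 0.01 m or horizontal distance between bank1 and bay2 below 0.01 m) and z of bank1 in the frame of stand between 0.045 and 0.051 m and (horizontal distance between bank2 and bay0 below 0.01 m or horizontal distance between bank2 and bay1 below 0.01 m or horizontal distance between bank2 and bay2 below 0.01 m) and z of bank2 in the frame of stand between 0.045 and 0.051 m and contact force between the fingers and bank0 below 0.3 N and contact force between the fingers and bank1 below 0.3 N and contact force between the fingers and bank2 below 0.3 N), for 0.2 s.
3. with all the power banks in their bays, the plunger is pushed fully down ((horizontal distance between bank0 and bay0 below 0.01 m or horizontal distance between bank0 and bay1 below 0.01 m or horizontal distance between bank0 and bay2 below 0.01 m) and z of bank0 in the frame of stand between 0.045 and 0.051 m and angle between the x axis of each of bank0, bank1, bank2 and the x axis of stand, either way round below 0.14 rad and angle between each of bank0, bank1, bank2's own z axis and vertical below 0.06 rad and (horizontal distance between bank1 and bay0 below 0.01 m or horizontal distance between bank1 and bay1 below 0.01 m or horizontal distance between bank1 and bay2 below 0.01 m) and z of bank1 in the frame of stand between 0.045 and 0.051 m and (horizontal distance between bank2 and bay0 below 0.01 m or horizontal distance between bank2 and bay1 below 0.01 m or horizontal distance between bank2 and bay2 below 0.01 m) and z of bank2 in the frame of stand between 0.045 and 0.051 m and value of joint plunger above 0.0108 m), for 0.1 s.
At the end, for the whole second after the job is handed in: The stand is level within 0.012 rad with every foot within 1.8 mm of the desk; each power bank lies flat in its own bay (centre within 10 mm, aligned within 0.14 rad, on the board); each packing pad lies in the desk bin, below its rim; the plunger is out again (under 2 mm); all at rest (angle between stand's own z axis and vertical below 0.012 rad and height (world z) of each of foot_left_tip, foot_right_tip, rear_foot_left, rear_foot_right below 0.0018 m and (horizontal distance between bank0 and bay0 below 0.01 m or horizontal distance between bank0 and bay1 below 0.01 m or horizontal distance between bank0 and bay2 below 0.01 m) and z of bank0 in the frame of stand between 0.045 and 0.051 m and angle between the x axis of each of bank0, bank1, bank2 and the x axis of stand, either way round below 0.14 rad and angle between each of bank0, bank1, bank2's own z axis and vertical below 0.06 rad and (horizontal distance between bank1 and bay0 below 0.01 m or horizontal distance between bank1 and bay1 below 0.01 m or horizontal distance between bank1 and bay2 below 0.01 m) and z of bank1 in the frame of stand between 0.045 and 0.051 m and (horizontal distance between bank2 and bay0 below 0.01 m or horizontal distance between bank2 and bay1 below 0.01 m or horizontal distance between bank2 and bay2 below 0.01 m) and z of bank2 in the frame of stand between 0.045 and 0.051 m and horizontal distance between each of shim0, shim1 and bin_in below 0.05 m and height (world z) of each of shim0, shim1 below 0.045 m and value of joint plunger below 0.002 m and linear speed of each of bank0, bank1, bank2, shim0, shim1, stand below 0.03 m/s); the robot touches nothing.
It fails at once if the mug is moved more than 3 cm (distance of mug from where it was at the start of the episode above 0.03 m).
It fails at once if the clock is moved more than 3 cm (distance of clock from where it was at the start of the episode above 0.03 m).
It fails at once if the stapler is moved more than 3 cm (distance of stapler from where it was at the start of the episode above 0.03 m).
It fails at once if the glasses case is moved more than 3 cm (distance of glasses_case from where it was at the start of the episode above 0.03 m).
It fails at once if the stand is tipped steeply (angle between stand's own z axis and vertical above 0.25 rad).
Of bank0, bank1, bank2 only 2 to 3 are there at a start; the rules pass over those that are not, and their reading is None.
Of shim0, shim1 only 1 to 2 are there at a start; the rules pass over those that are not, and their reading is None.
At some moment in a run one of bank0, bank1, bank2, shim0, shim1 may be knocked a few centimetres aside while the robot is not near it.
Once in a run the grip may slacken for a moment while it holds something.
It also fails if it takes over 208 s, if anything falls off the work surface, if the arm or the gripper's body presses on something with over 40 N, if the wrist force passes 120 N, or if a joint passes its speed limit or range.

## Working session

There is one attempt and no reset: what is moved stays moved. The work goes in short steps, each a Python script; the robot and the scene stay as the last script left them, time stands still between calls to the robot, and variables do not carry over. Pictures are saved under pics/ and viewed, at most 14 in all, crops included, and the job is handed in when it is done.

```bash
ls; mkdir -p pics
python3 - <<'E'
from cell import ctrl
import cv2,numpy as np
for n in("scene","top"):
    f=ctrl.grab_frame(n); cv2.imwrite(f"pics/{n}0.png",f["img"][:,:,::-1]); print(n,f["fx"],f["cx"],f["cy"],np.round(f["cam_to_world"],3).tolist())
print(ctrl.read_clock(),ctrl.tcp_to_tips,ctrl.read_eef_rot())
E
```

```text
cell.py
pics
scene 497.2223548108974 253.67875562891786 194.33589853346578 [[0.487, 0.694, -0.531, 1.262], [0.873, -0.396, 0.284, -0.454], [-0.013, -0.602, -0.799, 1.111], [0.0, 0.0, 0.0, 1.0]]
top 374.52422776524924 247.96882295710148 192.6948012660347 [[0.028, -0.982, 0.188, 0.412], [-1.0, -0.028, 0.001, -0.083], [0.004, -0.188, -0.982, 1.092], [0.0, 0.0, 0.0, 1.0]]
0.1 0.017 [-3.49295450e-01 -3.12172261e+00  2.34026671e-03]
```

View pics/scene0.png

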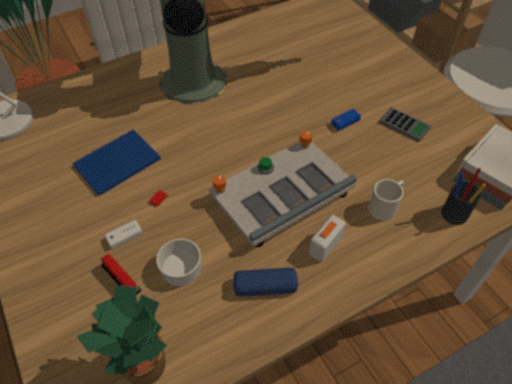

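View pics/top0.png

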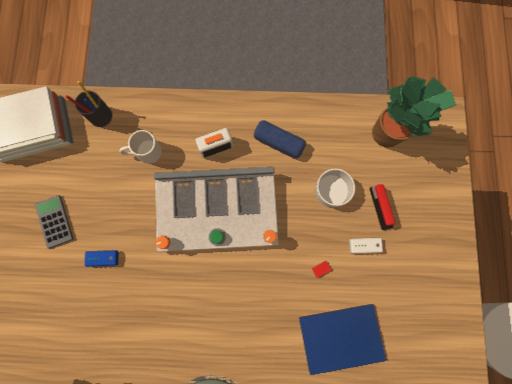

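```bash
cat > h.py <<'E'
from cell import ctrl
import cv2,numpy as np
from scipy.spatial.transform import Rotation as R
def frame(n):
    f=ctrl.grab_frame(n); f["hsv"]=cv2.cvtColor(f["img"],cv2.COLOR_RGB2HSV).astype(int); return f
def ray(f,u,v,z):
    d=f["cam_to_world"][:3,:3]@np.array([(u-f["cx"])/f["fx"],(v-f["cy"])/f["fy"],1]); o=f["cam_to_world"][:3,3]
    return (o+d*(z-o[2])/d[2])
def pix(f,p):
    T=np.linalg.inv(f["cam_to_world"]); c=T[:3,:3]@np.asarray(p)+T[:3,3]
    return np.array([f["cx"]+f["fx"]*c[0]/c[2],f["cy"]+f["fy"]*c[1]/c[2]])
COL={"orange":((6,16),170,150),"green":((60,85),150,40),"blue":((110,125),150,60),"red":((-6,5),170,90),"white":((0,180),(0,60),150)}
def blobs(f,col,amin=12):
    h,s,v=f["hsv"][:,:,0],f["hsv"][:,:,1],f["hsv"][:,:,2]
    (a,b),S,V=COL[col]; hh=np.where(h>170,h-180,h) if a<0 else h
    m=(hh>=a)&(hh<=b)&(v>=V)&((s>=S) if np.isscalar(S) else (s<=S[1]))
    m=m.astype(np.uint8); cs,_=cv2.findContours(m,cv2.RETR_EXTERNAL,cv2.CHAIN_APPROX_NONE); out=[]
    for c in cs:
        if cv2.contourArea(c)<amin: continue
        hl=cv2.convexHull(c); M=cv2.moments(hl); out.append((M["m10"]/M["m00"],M["m01"]/M["m00"],cv2.contourArea(hl),hl))
    return out
def boxes(f,col,zc,amin=12):
    """centre and yaw of boxes whose mid-height is zc; hull centre <-> box centre"""
    out=[]
    for u,v,a,hl in blobs(f,col,amin):
        w=np.array([ray(f,p[0],p[1],zc)[:2] for p in hl[:,0]],np.float32)
        (c,(w1,h1),ang)=cv2.minAreaRect(w*1000); yaw=np.deg2rad(ang if w1>h1 else ang+90)
        out.append((ray(f,u,v,zc)[:2],(yaw+np.pi/2)%np.pi-np.pi/2,max(w1,h1),min(w1,h1),a,(u,v)))
    return out
def down(yaw): # tool z down, tool y (closing line) at yaw+90deg, tool x at yaw
    return (R.from_euler("z",yaw)*R.from_euler("x",np.pi)).as_rotvec()
E
python3 - <<'E'
from h import *
np.set_printoptions(precision=4,suppress=True)
for n in("top","scene"):
    f=frame(n)
    for col,z in(("orange",.07),("green",.06),("blue",.012),("red",.005),("white",.012)):
        for b in boxes(f,col,z,40 if col=="white" else 12):
            if -.75<b[0][1]<.65 and 0.1<b[0][0]<.75: print(n,col,np.round(b[0],4),round(b[1],3),np.round(b[2:5],0),np.round(b[5],1))
    img=f["img"][:,:,::-1]
    c=img[120:290,80:400] if n=="top" else img[90:310,90:400]
    cv2.imwrite(f"pics/{n}c.png",cv2.resize(c,None,fx=2.4,fy=2.4,interpolation=cv2.INTER_CUBIC))
q=ctrl.read_q();print(q)
print(R.from_rotvec(ctrl.read_eef_rot()).as_matrix())
E
```

```text
top orange [0.4651 0.1473] -0.741 [ 34.  31. 112.] [162.1 241.9]
top orange [ 0.4894 -0.1436] 1.276 [ 32.  30. 105.] [269.6 235.9]
top blue [ 0.2107 -0.3456] -1.37 [ 206.  146. 3783.] [340.5 342. ]
top blue [0.4179 0.3298] -1.488 [ 91.  39. 426.] [101.1 258.1]
top red [ 0.4052 -0.2961] -1.094 [ 46.  30. 165.] [321.2 268.8]
top red [ 0.5949 -0.4837] 0.255 [123.  29. 387.] [384.4 204.8]
top white [ 0.4755 -0.4224] -1.543 [ 90.  40. 416.] [365.6 245. ]
top white [0.5592 0.009 ] -1.502 [ 347.  206. 8031.] [216.3 211.9]
top white [ 0.6419 -0.337 ] -0.401 [ 110.  108. 1078.] [334.8 187.3]
scene orange [ 0.4801 -0.1415] 1.052 [30. 24. 68.] [218.7 179.4]
scene orange [0.4566 0.1512] 0.426 [30. 25. 52.] [305.9 134.5]
scene green [ 0.4858 -0.0011] -0.835 [38. 28. 86.] [265.1 163.5]
scene red [ 0.5677 -0.474 ] 0.255 [123.  25. 391.] [117.8 270.7]
scene red [ 0.4048 -0.2979] -1.12 [ 47.  30. 138.] [158.  197.5]
scene white [ 0.6287 -0.349 ] -0.423 [ 61.  52. 337.] [173.  266.3]
scene white [ 0.4692 -0.4228] -1.523 [ 84.  38. 382.] [122.8 231.9]
scene white [0.7338 0.0501] -1.166 [ 97.  40. 456.] [329.2 230.6]
[ 1.2138  0.3267 -0.1932  1.052   0.      1.4366]
[[-0.9753  0.221  -0.0004]
 [ 0.221   0.9753 -0.001 ]
 [ 0.0002 -0.0011 -1.    ]]
```

View pics/topc.png

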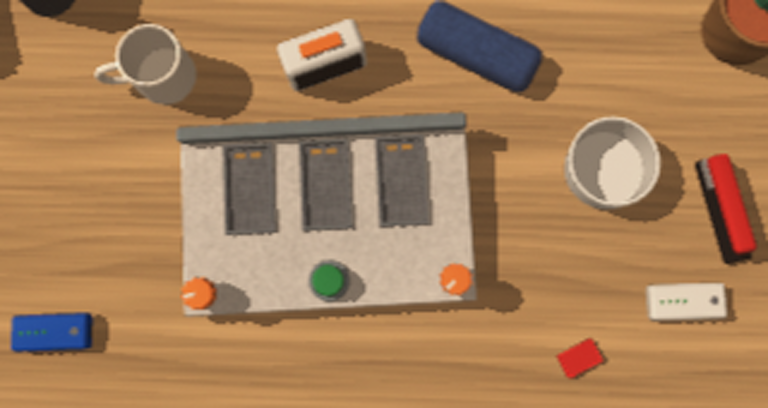

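View pics/scenec.png

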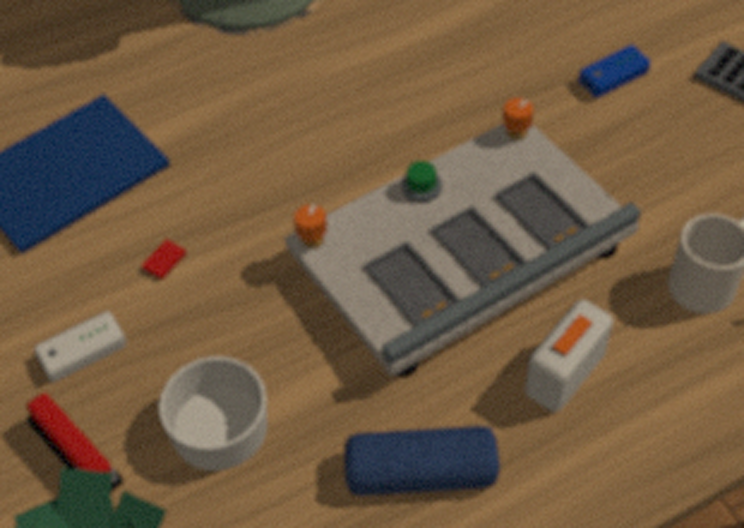

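```bash
cat >> h.py <<'E'
YAW=.083; KL=np.array([.4645,.146]); KR=np.array([.4885,-.142])
def st(x,y,yaw=None): # stand frame -> world xy (from knob midpoint)
    c,s=np.cos(YAW),np.sin(YAW); return (KL+KR)/2+np.array([c*(x+.085)-s*y,s*(x+.085)+c*y])
def probe(xy,yaw,z0,N=6,v=.02):
    ctrl.movep([*xy,z0+.03],down(yaw)); ctrl.move_l([*xy,z0],.1)
    hit=ctrl.move_l([*xy,z0-.04],v,until_force=N); z=ctrl.read_position()[2]-.017
    F=ctrl.read_contact_force()[2]
    ctrl.move_l([*xy,z0+.03],.2); return hit,round(z,4),round(F,1)
E
python3 - <<'E'
from h import *
ctrl.grab(20)
ya=YAW+np.pi/2
print("desk",probe(st(-.085,.23),ya,.045))
print("L board",probe(st(-.085,.108),ya,.085))
print("R board",probe(st(-.085,-.108),ya,.085))
print("R knob",probe(KR,ya,.12))
print("L knob",probe(KL,ya,.12))
print(ctrl.read_clock(),ctrl.read_q())
E
```

```text
desk (True, np.float64(0.0001), np.float64(7.3))
L board (True, np.float64(0.0419), np.float64(7.1))
R board (True, np.float64(0.0397), np.float64(8.0))
R knob (False, np.float64(0.0631), np.float64(0.2))
L knob (False, np.float64(0.0631), np.float64(0.2))
18.3917 [ 1.52826219e-01  3.05334508e-01 -4.98272281e-01  7.65988534e-01
 -1.42688649e-05  1.64059864e+00]
```

Run:
```python
from h import *
print(ctrl.read_position(),ctrl.read_finger_gap())
f=frame("scene"); cv2.imwrite("pics/s1.png",cv2.resize(f["img"][60:260,150:410,::-1],None,fx=2.8,fy=2.8,interpolation=cv2.INTER_CUBIC))
for b in blobs(f,"orange"): print(np.round(b[:3],1))
```

```text
[0.46475556 0.14604882 0.15025581] -0.0005230165418832139
[327.9 229.3  72.5]
[205.3 195.   80.5]
```

View pics/s1.png

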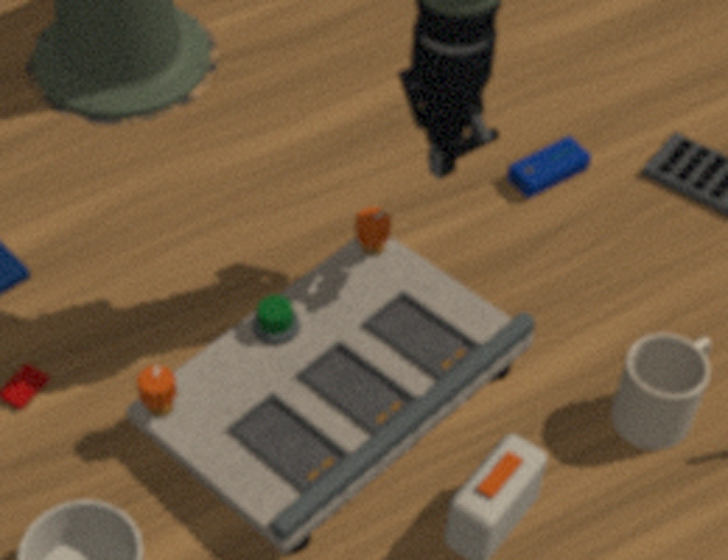

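```bash
cat >> h.py <<'E'
HOME=[1.2138,.3267,-.1932,1.052,0,1.4366]
def tri(fs,uvs):
    A=np.zeros((3,3));b=np.zeros(3)
    for f,(u,v) in zip(fs,uvs):
        d=f["cam_to_world"][:3,:3]@np.array([(u-f["cx"])/f["fx"],(v-f["cy"])/f["fy"],1]);d/=np.linalg.norm(d)
        P=np.eye(3)-np.outer(d,d);A+=P;b+=P@f["cam_to_world"][:3,3]
    return np.linalg.solve(A,b)
E
python3 - <<'E'
from h import *
np.set_printoptions(precision=4,suppress=True)
ctrl.let_go()
p=ctrl.read_position(); ctrl.move_l([p[0],p[1],.25],.2); ctrl.set_joints(HOME)
fs=[frame("top"),frame("scene")]
g=[]
for f in fs:
    o=[b for b in blobs(f,"orange") if b[2]>40 and 400>b[0]>100]; print([np.round(b[:3],1) for b in o],[np.round(b[:3],1) for b in blobs(f,"green") if 180<b[0]<300])
f=fs[0]
for col,z in(("orange",.08),("green",.08),("blue",.012),("red",.005),("white",.012)):
    for b in boxes(f,col,z,40 if col=="white" else 12):
        if -.75<b[0][1]<.65 and 0.1<b[0][0]<.75: print(col,np.round(b[0],4),round(b[1],3),np.round(b[2:5],0),np.round(b[5],1))
cv2.imwrite("pics/t2.png",cv2.resize(f["img"][110:300,80:410,::-1],None,fx=2.4,fy=2.4,interpolation=cv2.INTER_CUBIC))
E
```

```text
[array([185.3, 250.6, 106. ]), array([289.7, 225.9, 117.5]), array([213.2, 138.4,  80. ]), array([391.8, 126.3, 267. ])] []
[array([328.1, 229. ,  71. ]), array([205.4, 194.9,  76.5]), array([283.1, 137.6,  56. ])] [array([247.8, 172.3,  91. ])]
orange [0.4435 0.0815] -1.543 [ 30.  29. 106.] [185.3 250.6]
orange [ 0.5173 -0.1971] 0.009 [ 33.  33. 118.] [289.7 225.9]
blue [ 0.2114 -0.3442] -1.371 [ 206.  145. 3848.] [340.  341.7]
blue [0.4179 0.3297] -1.543 [ 92.  39. 428.] [101.1 258.1]
red [ 0.4052 -0.2961] -1.094 [ 46.  30. 165.] [321.2 268.8]
red [ 0.595  -0.4837] 0.255 [123.  29. 388.] [384.4 204.8]
white [ 0.4755 -0.4223] -1.543 [ 90.  40. 417.] [365.6 245. ]
white [ 0.6419 -0.337 ] -0.401 [ 110.  108. 1078.] [334.8 187.3]
white [ 0.5598 -0.0356] -1.321 [ 346.  205. 7949.] [231.6 212.1]
```

View pics/t2.png

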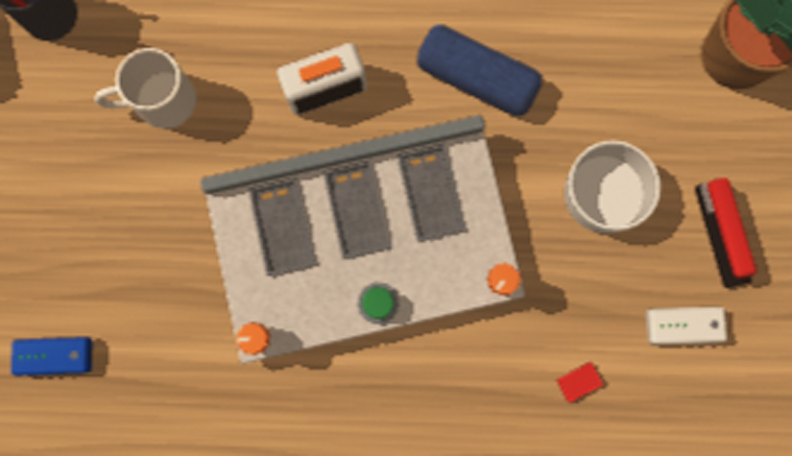

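```bash
cat >> h.py <<'E'
YAW=.259; KL=np.array([.4435,.0815]); KR=np.array([.5173,-.1971])
def turn(k,ang,z=.072,N=30):
    """grip knob at xy, turn clockwise by ang (neg = back), release, rise"""
    a,b=(-ang/2,ang/2)
    q1=np.arctan2(k[1],k[0])
    ctrl.let_go(); p=ctrl.read_position()
    if p[2]<.15: ctrl.move_l([p[0],p[1],.16],.2)
    ctrl.movep([*k,.16],down(q1+np.pi-0)) ; q=list(ctrl.read_q()); q[5]=a; ctrl.set_joints(q)
    ctrl.move_l([*k,z],.12); ctrl.grab(N); g=ctrl.read_finger_gap()
    q=list(ctrl.read_q()); n=int(np.ceil(abs(ang)/1.5)); T=[]
    for i in range(n):
        q[5]=a+(b-a)*(i+1)/n; ctrl.set_joints(q); T.append(round(ctrl.read_wrist_torque()[2],2))
    F=ctrl.read_contact_force(); ctrl.let_go(); ctrl.move_l([*k,.16],.2)
    print("turn gap",round(g,3),"Mz",T,"F",np.round(F,1),"t",ctrl.read_clock())
E
python3 - <<'E'
from h import *
turn(KR,4.5); turn(KL,4.5)
E
```

```text
turn gap 0.387 Mz [np.float64(-0.06), np.float64(0.06), np.float64(0.03)] F [ 8.2  1.9 -5.3] t 33.425
turn gap 0.387 Mz [np.float64(0.04), np.float64(0.05), np.float64(0.06)] F [  3.3  -3.8 -15.1] t 44.0917
```

```bash
cat >> h.py <<'E'
def look():
    """refresh stand pose from knob tops"""
    f=frame("top"); o=sorted([b for b in blobs(f,"orange",40) if b[1]>190 and b[0]<310 and b[0]>130],key=lambda b:b[0])
    l,r=[ray(f,b[0],b[1],.078)[:2] for b in (o[0],o[-1])]
    print("knobs",l,r,"d",np.linalg.norm(l-r),"yaw",np.arctan2(l[0]-r[0],l[1]-r[1])); return l,r
def probe(xy,yaw,z0,N=6,v=.02):
    ctrl.movep([*xy,.14],down(yaw)); ctrl.move_l([*xy,z0],.15)
    hit=ctrl.move_l([*xy,z0-.035],v,until_force=N); z=ctrl.read_position()[2]-.017
    ctrl.move_l([*xy,.14],.2); return hit,round(z,4)
E
python3 - <<'E'
from h import *
import h
ctrl.grab(20); ya=YAW-np.pi/2
print("L board",probe(st(-.085,.105),ya,.08))
print("R board",probe(st(-.085,-.105),ya,.08))
p=ctrl.read_position(); ctrl.move_l([p[0],p[1],.25],.2);ctrl.set_joints(HOME)
look(); print(ctrl.read_clock())
E
```

```text
L board (True, np.float64(0.0458))
R board (True, np.float64(0.0452))
knobs [0.44252816 0.08061263] [ 0.51935253 -0.19768763] d 0.2887092249610471 yaw -0.26934072332081327
57.1417
```

```bash
cat >> h.py <<'E'
YAW=.267; KL=np.array([.4425,.0810]); KR=np.array([.519,-.1975])
E
python3 - <<'E'
from h import *
turn(KL,1.8); turn(KR,2.25)
ctrl.grab(20); ya=YAW-np.pi/2
print("R board",probe(st(-.085,-.105),ya,.08))
print("L board",probe(st(-.085,.105),ya,.08))
print("mid",probe(st(.06,0.045),ya,.08))
ctrl.let_go()
p=ctrl.read_position(); ctrl.move_l([p[0],p[1],.25],.2);ctrl.set_joints(HOME)
look(); f=frame("top"); cv2.imwrite("pics/t3.png",cv2.resize(f["img"][110:300,80:410,::-1],None,fx=2.4,fy=2.4,interpolation=cv2.INTER_CUBIC))
f=frame("scene");cv2.imwrite("pics/s3.png",f["img"][:,:,::-1])
# bays: dark grey
f=frame("top");h=f["hsv"]; m=((h[:,:,2]<125)&(h[:,:,1]<70)).astype(np.uint8); m[:, :160]=0;m[:,300:]=0;m[:160]=0;m[250:]=0
cs,_=cv2.findContours(m,cv2.RETR_EXTERNAL,cv2.CHAIN_APPROX_NONE)
for c in cs:
    if cv2.contourArea(c)>100:
        w=np.array([ray(f,*p[0],.05)[:2] for p in c],np.float32)*1000; print(cv2.minAreaRect(w))
print(ctrl.read_clock())
E
```

```text
turn gap 0.385 Mz [np.float64(-0.07), np.float64(-0.07)] F [ 4.7  2.5 -3.8] t 64.975
turn gap 0.388 Mz [np.float64(-0.08), np.float64(-0.08)] F [  3.7   3.8 -15.4] t 71.8917
R board (True, np.float64(0.0478))
L board (True, np.float64(0.048))
mid (True, np.float64(0.0481))
knobs [0.44256126 0.08121538] [ 0.51691045 -0.19751298] d 0.2884740980444926 yaw -0.2606748192137525
((607.243896484375, -23.972946166992188), (133.14112854003906, 339.87322998046875), 14.889439582824707)
87.5
```

View pics/t3.png

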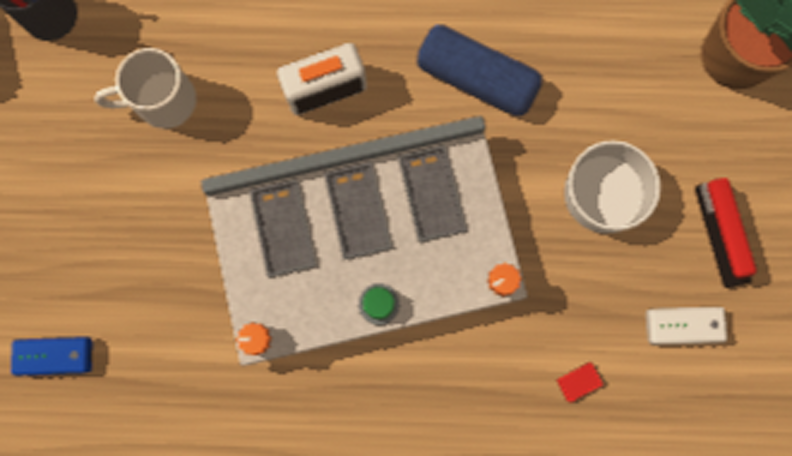

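```bash
cat >> h.py <<'E'
YAW=.2607; KL=np.array([.4426,.0812]); KR=np.array([.517,-.1975])
E
python3 - <<'E'
from h import *
f=frame("top"); V=f["hsv"][:,:,2].astype(np.float32)
def s(x,y,z=.051):
    u,v=pix(f,[*st(x,y),z]); return cv2.getRectSubPix(V,(1,1),(u,v))[0,0]
xs=np.arange(-.05,.11,.001); ys=np.arange(-.15,.15,.001)
for y0 in(.09,0,-.09):
    p=np.mean([[s(x,y0+d) for x in xs] for d in(-.015,-.008,0,.008,.015)],0); print(y0,[(int(round(x*1000)),int(v)) for x,v in zip(xs,p)][::4])
p=np.mean([[s(x,y) for y in ys] for x in(.01,.02,.03,.04,.05)],0); b=p<140
e=np.flatnonzero(np.diff(b.astype(int))); print("y edges",np.round(ys[e]*1000))
E
```

```text
0.09 [(-50, 202), (-46, 202), (-42, 202), (-38, 203), (-34, 203), (-30, 204), (-26, 203), (-22, 190), (-18, 114), (-14, 107), (-10, 106), (-6, 105), (-2, 107), (2, 109), (6, 107), (10, 104), (14, 104), (18, 103), (22, 104), (26, 106), (30, 106), (34, 108), (38, 108), (42, 107), (46, 107), (50, 108), (54, 108), (58, 110), (62, 109), (66, 106), (70, 111), (74, 142), (78, 130), (82, 83), (86, 87), (90, 103), (94, 79), (98, 81), (102, 114), (106, 116)]
0 [(-50, 204), (-46, 202), (-42, 198), (-38, 198), (-34, 199), (-30, 200), (-26, 200), (-22, 191), (-18, 118), (-14, 106), (-10, 106), (-6, 105), (-2, 107), (2, 109), (6, 106), (10, 104), (14, 104), (18, 103), (22, 104), (26, 105), (30, 106), (34, 107), (38, 107), (42, 106), (46, 106), (50, 108), (54, 107), (58, 109), (62, 108), (66, 105), (70, 110), (74, 141), (78, 129), (82, 86), (86, 87), (90, 100), (94, 78), (98, 81), (102, 112), (106, 115)]
-0.09 [(-50, 200), (-46, 200), (-42, 200), (-38, 199), (-34, 198), (-30, 197), (-26, 197), (-22, 190), (-18, 118), (-14, 107), (-10, 106), (-6, 106), (-2, 107), (2, 109), (6, 106), (10, 104), (14, 104), (18, 103), (22, 103), (26, 106), (30, 106), (34, 107), (38, 108), (42, 106), (46, 106), (50, 108), (54, 107), (58, 109), (62, 107), (66, 105), (70, 111), (74, 140), (78, 127), (82, 85), (86, 85), (90, 100), (94, 79), (98, 82), (102, 114), (106, 117)]
y edges [-122.  -62.  -32.   28.   57.  118.]
```

```bash
cat >> h.py <<'E'
def find(col,near,L):
    f=frame("top"); z=.005 if col=="red" else .012
    c=[b for b in boxes(f,col,z,30) if np.linalg.norm(b[0]-near)<.12 and abs(b[2]-L)<14]
    for b in c: print(col,np.round(b[0],4),round(b[1],3),np.round(b[2:5],0))
    return c[0][0],c[0][1]
def near_yaw(xy,yaw): # half-turn choice keeping q6 small
    q1=np.arctan2(xy[1],xy[0]); return q1+np.pi-((q1+np.pi-yaw+np.pi/2)%np.pi-np.pi/2)
def pick(xy,yaw,z,N=40):
    ctrl.let_go(); ctrl.movep([*xy,.16],down(near_yaw(xy,yaw))); ctrl.move_l([*xy,z],.12)
    ctrl.grab(N); ctrl.move_l([*xy,.16],.12); ctrl.sleep(.2)
    print("picked gap mm",round(85*ctrl.read_finger_gap(),1),"F",ctrl.read_grasp_force(),ctrl.read_clock())
E
cat > bank.py <<'E'
import sys
from h import *
col,near,y=sys.argv[1],np.array(eval(sys.argv[2])),float(sys.argv[3])
xy,yaw=find(col,near,90)
pick(xy,yaw,.026)
b=st(.033,y-.001); ctrl.movep([*b,.16],down(near_yaw(b,YAW)))
print("hold gap",round(85*ctrl.read_finger_gap(),1))
ctrl.move_l([*b,.09],.12)
hit=ctrl.move_l([*b,.068],.02,until_force=4); print(hit,ctrl.read_position(),"hold",round(85*ctrl.read_finger_gap(),1))
ctrl.let_go(); ctrl.move_l([*b,.16],.15); ctrl.move_l([*b,.25],.2); ctrl.set_joints(HOME)
f=frame("top");cv2.imwrite(f"pics/{col}_placed.png",cv2.resize(f["img"][110:300,80:410,::-1],None,fx=2.4,fy=2.4,interpolation=cv2.INTER_CUBIC)); print(ctrl.read_clock())
E
python3 bank.py white "(.4755,-.4223)" -.09
```

```text
white [ 0.4755 -0.4224] -1.543 [ 90.  40. 416.]
picked gap mm 41.0 F 40.670703649520874 94.6
hold gap 40.7
True [ 0.61733288 -0.11562137  0.07479427] hold 40.6
102.1333
```

View pics/white_placed.png

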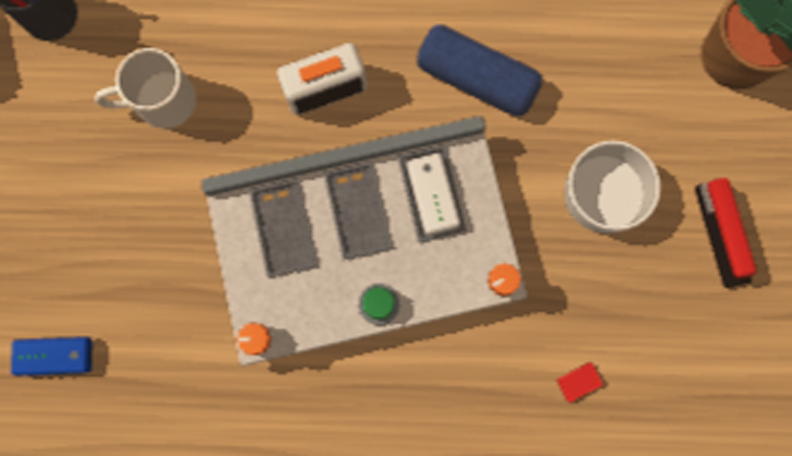

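White bank sits in the right bay (crop px 434,195), and it met the floor at the expected height. Next are the blue bank and the pad.

```bash
python3 bank.py blue "(.4179,.3297)" .09
python3 - <<'E'
from h import *
xy,yaw=find("red",np.array([.405,-.296]),46)
pick(xy,yaw,.0195,30)
b=np.array([.638,-.334]); ctrl.movep([*b,.16],down(near_yaw(b,YAW+np.pi/2)))
print("hold",85*ctrl.read_finger_gap())
ctrl.move_l([*b,.085],.12); ctrl.let_go(); ctrl.move_l([*b,.25],.2); ctrl.set_joints(HOME)
f=frame("top");cv2.imwrite("pics/t5.png",cv2.resize(f["img"][110:300,80:410,::-1],None,fx=2.4,fy=2.4,interpolation=cv2.INTER_CUBIC)); print(ctrl.read_clock())
g=[x for x in boxes(f,"green",.07,30) if abs(x[0][1])<.2 and x[0][0]<.7]; print(g and g[0][0], st(-.085,0)); look()
E
```

```text
blue [0.4179 0.3298] -1.488 [ 91.  39. 427.]
picked gap mm 40.7 F 40.578630566596985 107.8083
hold gap 41.0
True [0.57122348 0.05832402 0.0786076 ] hold 40.7
114.5583
red [ 0.4052 -0.2961] -1.094 [ 46.  30. 164.]
picked gap mm 28.7 F 29.616825878620148 121.3083
hold 28.618814112714954
128.1583
[] [ 0.4798  -0.05815]
knobs [0.44270319 0.08146178] [ 0.51683937 -0.19749478] d 0.2886398058859895 yaw -0.25975799159968477
```

View pics/t5.png

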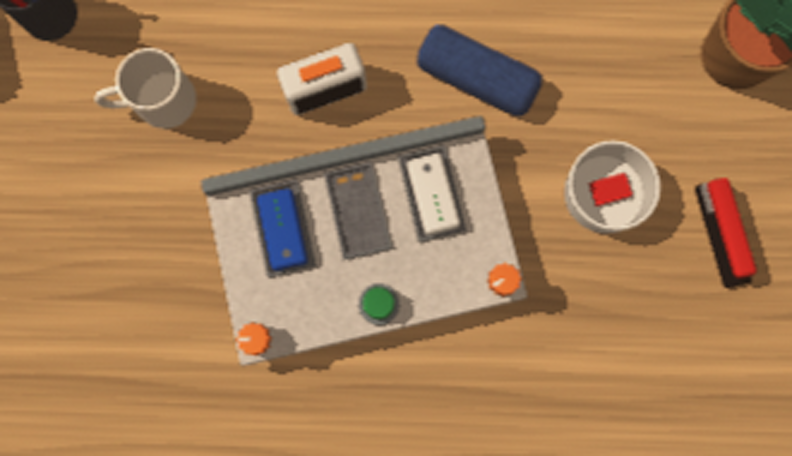

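Run:
```python
from h import *
c,s=np.cos(YAW),np.sin(YAW)
for n in("top","scene"):
    f=frame(n)
    for col,a in(("blue",200),("white",200)):
        for b in boxes(f,col,.060,a):
            if abs(b[2]-88)<20 and b[0][0]<.75 and abs(b[0][1])<.2:
                d=b[0]-st(0,0); print(n,col,"stand xy",np.round([c*d[0]+s*d[1],-s*d[0]+c*d[1]],4),"yaw",round((b[1]-YAW),3),np.round(b[2:5]))
    if n=="scene": cv2.imwrite("pics/s5.png",cv2.resize(f["img"][130:280,180:370,::-1],None,fx=4,fy=4,interpolation=cv2.INTER_CUBIC))
```

```text
top blue stand xy [0.0329 0.0908] yaw -0.002 [ 88.  40. 436.]
top white stand xy [ 0.0338 -0.0897] yaw 0.026 [ 89.  42. 447.]
scene white stand xy [ 0.0298 -0.0863] yaw 0.023 [ 87.  36. 362.]
```

View pics/s5.png

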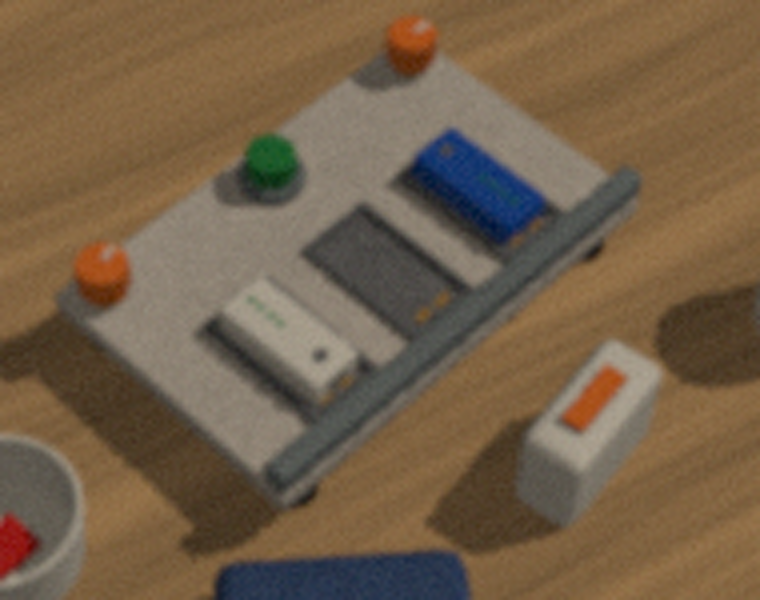

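Run:
```python
from h import *
ctrl.grab(20); ya=near_yaw(st(0,0),YAW+np.pi/2)
for y in(.104,.078): print("blue",y,probe(st(.033,y),ya,.105,3))
print("white",probe(st(.033,-.09),ya,.105,3))
print(ctrl.read_clock())
```

```text
blue 0.104 (True, np.float64(0.0721))
blue 0.078 (True, np.float64(0.0721))
white (True, np.float64(0.0721))
137.525
```

Run:
```python
from h import *
f=frame("top"); p=ray(f,237.5,235.4,.078)[:2]; print(p, st(-.076,0))
ya=near_yaw(p,YAW+np.pi/2)
ctrl.movep([*p,.14],down(ya)); ctrl.move_l([*p,.1],.12)
print(ctrl.move_l([*p,.078],.03,until_force=18), ctrl.read_position()[2]-.017, ctrl.read_contact_force())
ctrl.sleep(.4); print(ctrl.read_position()[2]-.017)
ctrl.move_l([*p,.14],.1); ctrl.move_l([*p,.25],.2); ctrl.set_joints(HOME)
f=frame("scene"); cv2.imwrite("pics/s6.png",cv2.resize(f["img"][90:330,60:430,::-1],None,fx=2.1,fy=2.1,interpolation=cv2.INTER_CUBIC))
look(); print(ctrl.read_clock())
```

```text
[ 0.48784158 -0.05653472] [ 0.48849589 -0.05583019]
True 0.06593315841295716 [-2.00972902  0.91476954  8.64777871]
0.06588143719956326
knobs [0.44256126 0.08121538] [ 0.51683937 -0.19749478] d 0.2884381967140693 yaw -0.2604529600818087
143.6917
```

View pics/s6.png

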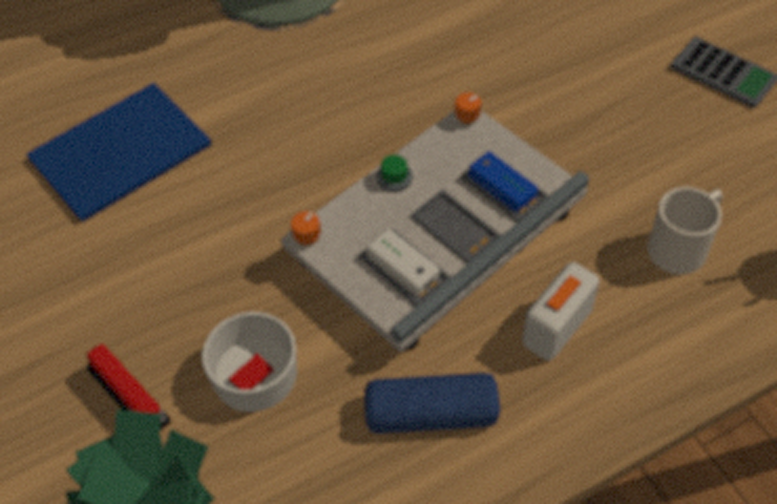

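The picture shows both banks seated, the pad in the bin and the plunger back out. The plunger reached its stop at z = 0.066, so I'm handing in.

```bash
python3 -c "
from cell import ctrl
print(ctrl.sign_off())"
```

```text
the job is handed in; nothing more can be done
None
```

I handed the job in at about 144 s of the 208 s allowed; sign-off gave no verdict, but by my readings the stand is level, both power banks found (blue, white) lie flat in bays, the plunger went fully down and came back, and the one red pad found is in the bin. Early on, a careless move bumped the stand and slid it about 6 cm, but nothing else was disturbed.

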